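# Latch the battery in the charger and tug it to be sure

### The arm

A 6-joint arm with a two-finger parallel gripper is mounted at the origin on the work surface. World frame = base frame: x ahead of the robot, y to its left, z up, the work surface at z = 0. Lengths are in m, angles in rad, forces in N, time in s.
With the tool pointing down it reaches from about 0.35 to 0.975 m from the base axis. Payload 7.1 kg.
Tool frame: the origin (TCP) lies midway between the tips of the shut fingers; the grasp point (between the pads) lies 19 mm behind it; z points along the fingers, y is the line along which they close (so a half turn about z gives the same grasp; the last joint's range is limited). The gripper opens to 88 mm and grips with 3 to 60 N. Pads are 20 mm wide; open, the fingers measure 115 mm over their backs; the gripper's body (75 mm by 178 mm) begins 61 mm behind the grasp point.
Start: joints at [-1.206, 0.423, 1.63, -0, 1.089, -0.019], TCP at [0.234, -0.58, 0.223] pointing down, gripper open.
Joint ranges: [-3, 3], [-0.9, 2.11], [0.09, 2.58], [-1.31, 4.45], [0.11, 2.69], [-2.54, 2.54]. Speed limits (rad/s): [2.39, 2.39, 3.01, 3.14, 3.14, 3.14].

### API

Orientations are given as a rotation vector (axis times angle).
In Python, from cell import bot, solve_ik, observe, capture, get_calibration, workorder gives the robot as it stands. The module is installed in compiled form; this text tells all that it offers. Calls block until the motion is done:
- bot.reach(position, orientation): joint-space move of the TCP to a pose.
- bot.move_straight(position, attitude=None, max_speed=0.15, max_force=None): straight line of the TCP; attitude=None keeps the orientation; max_speed is the mean speed in m/s. With max_force (N) it stops when the force on the tool has changed by that much, and returns True; else False.
- bot.movej(angles): joint-space move.
- bot.move_gripper(opening): opening from 0.0 (shut) to 1.0 (fully open); the grip force is fixed at half the most; returns when the fingers have stopped.
- bot.sleep(seconds).
- solve_ik(position, orientation): joint angles nearest the present ones, or None.
- observe(): the state.
- capture(name): name is "scene" or "top"; returns the picture (384x512x3 uint8, red, green, blue); there is no depth.
- get_calibration(name): a dict with "intrinsics" (3x3 intrinsics, pixels), "rvec" (rotation vector, rad) and "tvec" (3), from world to camera coordinates, as OpenCV has them. Camera axes: x right, y down, z forward; pixel columns grow to the right and rows downward; lengths in m; the calibration is good to about 2 mm. A picture is of the moment at which its call begins. get_calibration takes no time and is no camera call.
A pose or a line that the arm cannot do raises bot.IKError and nothing moves.
- workorder.sign_off(): hands the job in; it is judged then, once.
The state is a dict: "t": time; "joint_pos": joint angles; "joint_velocities": joint speeds; "joint_efforts": joint torques, N m; "tool_pos": TCP position; "tool_rot": TCP orientation; "wrist_force": force on the tool from outside, world axes, zero at the start; "ft_torque": the same for the moment, N m; "gripper_width": opening from 0.0 (shut) to 1.0 (fully open); "finger_force": force on a finger pad.
Only numpy, scipy, OpenCV 4.12 (cv2) and the standard library are available. Lean on these libraries where they do the work, as an engineer would, in place of code of your own. Each camera call takes 0.05 s, during which the arm holds its last target. There are 200 camera calls.

### The job

Put the battery pack into either bay of the charger and press it fully down so that its catch snaps over it, then tug it firmly upward to make sure that the catch holds. One of the bays may have a catch that no longer reaches: if the battery lifts free, seat it in the other bay and tug it again there. Leave it latched, fully down in the bay that holds, let go, and do not disturb the other things on the bench.

Things in the scene. Friction and masses are not known exactly. Their poses are not given: they have to be found in the camera images.
- battery_mid (a point): Black battery pack, loose, 0.3 to 0.5 kg, same either way round, 80 mm tall: a foot flange 112 (x) by 84 (y) mm, 18 mm high, and on it a body 96 (x) by 50 (y) mm up to the top. This point is its centre, 40 mm above its underside; z up. Grip the body across its 50 mm, near the middle of its length and in its upper half, so that the fingers clear the charger.
- charger: Grey two-bay battery charger, fixed, 135 (its x) by 238 (y) mm, origin mid-underside, z up. Base 20 mm thick; two bays side by side along y, 131 mm apart. Walls rise 36 mm above the bay floor (the top 12 mm leads in, 7 mm wider), but only 12 mm in the middle 50 mm of the long sides: room for fingers. The battery goes straight down, its x along the charger's x, either way round.
- bay_a (a point): Centre of the floor of the bay on the charger's +y side; axes as the charger's. The bay is 115 (x) by 87 (y) mm: 1.5 mm of play each side of the flange. A battery fully down has its centre 40 mm above this point. Latched, it can be raised only about 4 mm before the catches stop it.
- bay_b (a point): Centre of the floor of the other bay, on the charger's -y side, just the same. The catches of one bay, not known which, may have shifted back too far to reach the flange: there the battery goes down but lifts out freely. At least one bay always holds.
- catch_block: Two grey catch housings between the bays, 41 mm high, 32 mm wide in y, 18 mm in x, 70 mm apart (centres) in x, so fingers fit between; origin midway, at bay-floor height. Sprung steel catches with sloping tops reach from them into each bay. Pressing the battery down (about 5 to 15 N) pushes them aside; they snap out over its flange.
- dish_long: loose carved dish of dark wood, 200 x 95 x 35 mm, beyond the battery; origin under its middle
- dish_short: loose carved dish of lighter wood, 150 x 85 x 33 mm, beyond the charger; origin under its middle
- gouge: loose gouge with wooden handle, 180 mm long, 26 mm high, lying between the battery and the charger; origin underneath, where handle and blade meet
- rasp: loose steel rasp with wooden handle, 220 mm long, 28 mm high, between robot and charger; origin underneath, where handle and blade meet
- mallet: loose round-headed wooden mallet, head 85 mm long and 68 mm across, handle 130 mm, left of the charger; origin under its middle
- sander: loose cork sanding block, 110 x 62 x 34 mm, between robot and battery; origin under its middle
- spoon_blank: loose roughed-out wooden spoon, 195 mm long, 20 mm high, right of the battery; origin under its middle
Things that resemble listed ones, but are neither listed nor needed, are in the scene too. What is shaped like the part that bears battery_mid but red is not meant.

How it is judged:
On the way, in this order (a step that is already met when the one before it is completed fails the run):
1. the battery is fully down in a bay (((horizontal distance between battery_mid and bay_a below 0.005 m and z of battery_mid in the frame of bay_a between 0.0365 and 0.0418 m and angle between battery_mid's own z axis and vertical below 0.05 rad) or (horizontal distance between battery_mid and bay_b below 0.005 m and z of battery_mid in the frame of bay_b between 0.0365 and 0.0418 m and angle between battery_mid's own z axis and vertical below 0.05 rad))), for 0.2 s.
2. the battery is tugged up against the catches and they hold it (contact force between battery and catch_block above 5 N and ((horizontal distance between battery_mid and bay_a below 0.007 m and z of battery_mid in the frame of bay_a between 0.0418 and 0.048 m) or (horizontal distance between battery_mid and bay_b below 0.007 m and z of battery_mid in the frame of bay_b between 0.0418 and 0.048 m))), for 0.1 s.
At the end, for the whole second after the job is handed in: The battery sits fully down (within 1.8 mm of the bay floor), upright (within 3 degrees) and within 5 mm of the middle of a bay whose catches have held it against a tug (stopped 2 to 8 mm up, with more than 5 N on the catches for 0.1 s) (((horizontal distance between battery_mid and bay_a below 0.005 m and z of battery_mid in the frame of bay_a between 0.0365 and 0.0418 m and angle between battery_mid's own z axis and vertical below 0.05 rad) or (horizontal distance between battery_mid and bay_b below 0.005 m and z of battery_mid in the frame of bay_b between 0.0365 and 0.0418 m and angle between battery_mid's own z axis and vertical below 0.05 rad))); the robot touches nothing.
It fails at once if another thing on the bench is moved by more than 30 mm (distance of any of dish_long, dish_short, gouge, rasp, mallet, sander, spoon_blank from where it was at the start of the episode above 0.03 m).
It also fails if it takes over 61 s, if anything falls off the work surface, if the arm or the gripper's body presses on something with over 40 N, if the wrist force passes 120 N, or if a joint passes its speed limit or range.

## Working session

There is one attempt and no reset: what is moved stays moved. The work goes in short steps, each a Python script; the robot and the scene stay as the last script left them, time stands still between calls to the robot, and variables do not carry over. Pictures are saved under pics/ and viewed, at most 10 in all, crops included, and the job is handed in when it is done.

```bash
mkdir -p pics; python3 - <<'E'
from cell import *
import cv2
for n in("scene","top"):
    im=capture(n); cv2.imwrite(f"pics/{n}0.png",cv2.resize(im[:,:,::-1],(800,600),interpolation=cv2.INTER_CUBIC)); cv2.imwrite(f"{n}_raw.png",im[:,:,::-1])
    c=get_calibration(n); print(n,c)
o=observe();print(o['t'],o['tool_rot'],o['gripper_width'])
E
```

```text
scene {'intrinsics': array([[464.27133808,   0.        , 254.41719533],
       [  0.        , 464.27133808, 181.44952965],
       [  0.        ,   0.        ,   1.        ]]), 'rvec': array([ 1.08302639,  2.41415815, -1.02495071]), 'tvec': array([ 0.3740115 , -0.23433987,  1.76539778])}
top {'intrinsics': array([[375.86072746,   0.        , 254.44315606],
       [  0.        , 375.86072746, 198.42088848],
       [  0.        ,   0.        ,   1.        ]]), 'rvec': array([ 2.15903457, -2.22106772,  0.0868562 ]), 'tvec': array([-0.01247711,  0.52910675,  1.13860099])}
0.1 [-3.08260312e+00 -5.98934989e-01  3.78576960e-04] 1.0027270511997102
```

View pics/top0.png

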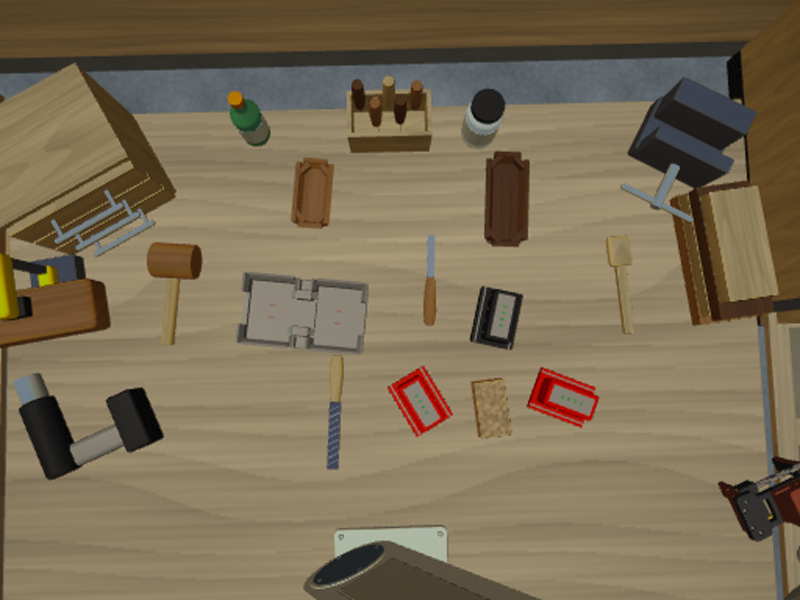

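View pics/scene0.png

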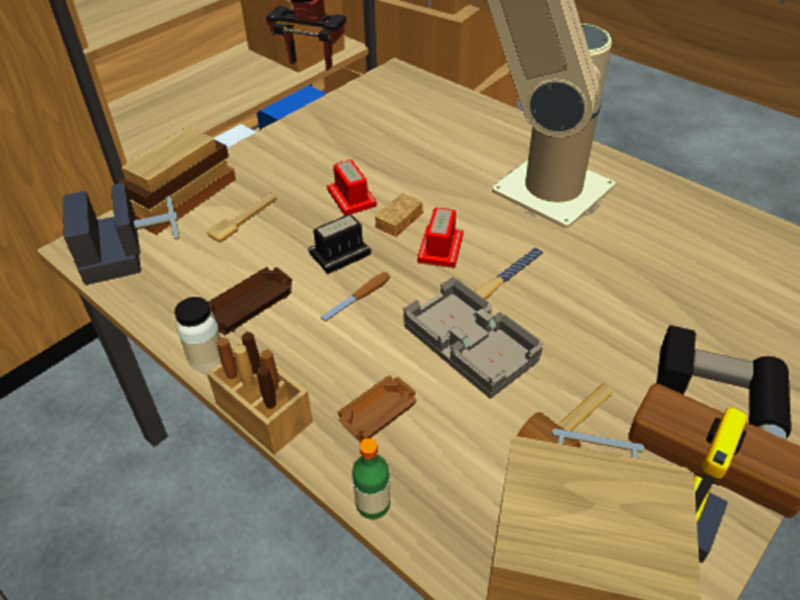

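The black pack is at (497,317) in the top view and (340,242) in the scene view. The red lookalikes at top (420,400) and (564,397) are excluded by colour. The charger is at top (303,312). Next I'll take close crops of the pack and the charger.

```bash
python3 - <<'E'
import cv2
im=cv2.imread("top_raw.png")
def crop(x,y,w,h,s,n):
    c=cv2.resize(im[y:y+h,x:x+w],None,fx=s,fy=s,interpolation=cv2.INTER_CUBIC)
    for i in range(0,w,10): cv2.putText(c,str(x+i),(i*s,10),0,.35,(0,0,255),1); cv2.line(c,(i*s,12),(i*s,18),(0,0,255),1)
    for i in range(0,h,10): cv2.putText(c,str(y+i),(0,i*s+4),0,.35,(255,0,0),1); cv2.line(c,(24,i*s),(30,i*s),(255,0,0),1)
    cv2.imwrite(n,c)
crop(146,166,98,66,8,"pics/ch.png")
crop(290,176,56,54,11,"pics/ba.png")
E
```

```text
(no output)
```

View pics/ch.png

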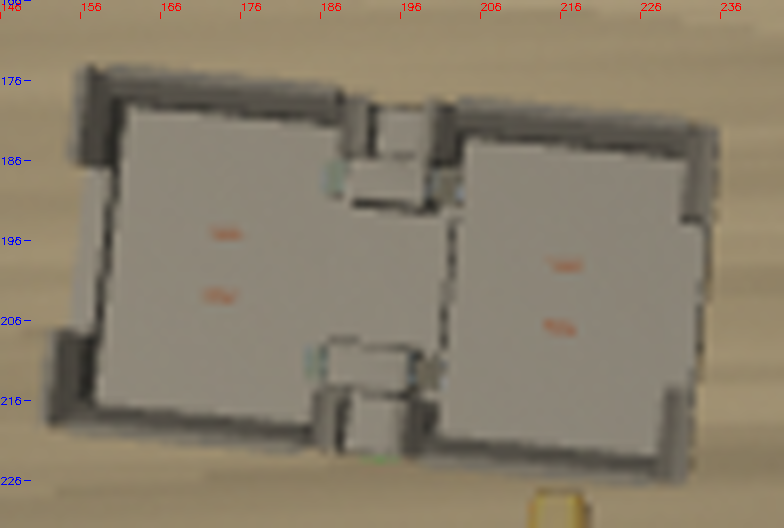

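View pics/ba.png

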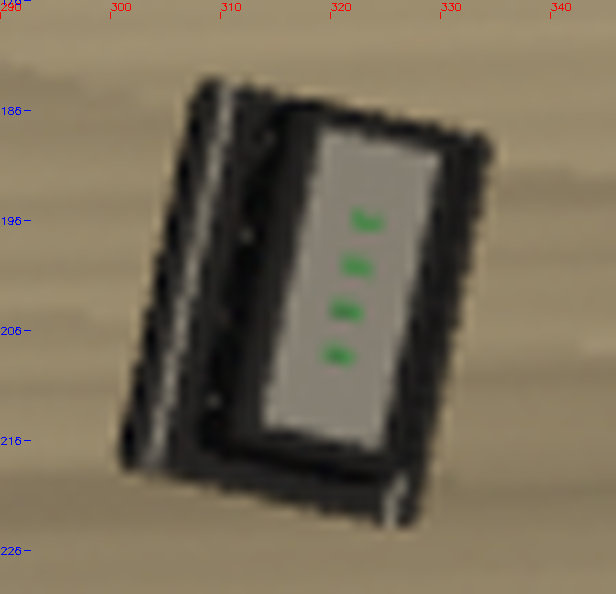

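```bash
cat > h.py <<'E'
import numpy as np, cv2
from cell import *
from scipy.optimize import least_squares
def pix(p,cam="top"):
    c=get_calibration(cam); return cv2.projectPoints(np.float64(p).reshape(-1,1,3),c['rvec'],c['tvec'],c['intrinsics'],None)[0].reshape(-1,2)
def ray(uv,z,cam="top"):
    c=get_calibration(cam); R=cv2.Rodrigues(c['rvec'])[0]; o=-R.T@c['tvec']
    d=R.T@np.linalg.inv(c['intrinsics'])@np.array([uv[0],uv[1],1]); return (o+d*(z-o[2])/d[2])[:2]
def place(m,q):
    m=np.float64(m); c,s=np.cos(q[2]),np.sin(q[2])
    return np.c_[q[0]+c*m[:,0]-s*m[:,1],q[1]+s*m[:,0]+c*m[:,1],m[:,2]]
def fit(m,uv,q0,cam="top"):
    r=least_squares(lambda q:(pix(place(m,q),cam)-uv).ravel(),q0,loss='soft_l1'); return r.x,r.fun.reshape(-1,2)
E
python3 - <<'E'
from h import *
np.set_printoptions(precision=4,suppress=True)
cr=lambda a,s,o:(np.float64(a)+.5)/s-.5+o
ch=cr([(84,67),(718,127),(687,482),(44,424),(223.5,264.5),(563,296)],8,(146,166))
X,Y=.0675,.119
m=[(X,Y,.056),(X,-Y,.056),(-X,-Y,.056),(-X,Y,.056),(0,.0655,.02),(0,-.0655,.02)]
print("marks",ray(ch[4],.02),ray(ch[5],.02),[ray(c,.056) for c in ch[:4]])
print("charger",*fit(m,ch,[.55,.1,0]))
ba=cr([(205,80),(490,140),(415,525),(122,467),(351.5,291)],11,(290,176))
m=[(.056,.042,.0),(.056,-.042,.018),(-.056,-.042,.018),(-.056,.042,0),(0,0,.08)]
print("label",ray(ba[4],.08),"flange", [ray(c,z) for c,z in zip(ba[:4],(0,.018,.018,0))])
print("batt",*fit(m,ba,[.5,-.2,0]))
c=get_calibration("top");R=cv2.Rodrigues(c['rvec'])[0];print("cam",-R.T@c['tvec'])
E
```

```text
marks [0.5348 0.2209] [0.519  0.0911] [array([0.6074, 0.2645]), array([0.5784, 0.0286]), array([0.4465, 0.0434]), array([0.4747, 0.2807])]
charger [ 0.5268  0.1548 -0.1195] [[-0.144  -0.1993]
 [-0.0202 -0.4274]
 [-0.4468  0.3215]
 [-0.126   0.2558]
 [ 0.3507  0.0372]
 [ 0.4226 -0.0108]]
label [ 0.5083 -0.2221] flange [array([ 0.5742, -0.1978]), array([ 0.5531, -0.2745]), array([ 0.4458, -0.2489]), array([ 0.4646, -0.17  ])]
batt [ 0.5092 -0.2226 -0.2446] [[-0.7574  0.1879]
 [ 0.763  -0.0958]
 [ 0.312   0.3659]
 [-0.5501 -0.1272]
 [ 0.1587 -0.3095]]
cam [ 0.4478 -0.0155  1.1729]
```

```bash
cat >> h.py <<'E'
CH=np.array([.5268,.1553]); CY=-.1195; BA=np.array([.509,-.2224]); BY=-.245
ax=np.array([-np.sin(CY),np.cos(CY)]); A=CH+.0655*ax; B=CH-.0655*ax
def down(psi): return np.pi*np.array([np.cos(psi/2),np.sin(psi/2),0])
def st(tag):
    o=observe(); print(tag,round(o['t'],2),o['tool_pos'].round(4) if hasattr(o['tool_pos'],'round') else o['tool_pos'],np.round(o['wrist_force'],1),round(o['gripper_width'],3),np.round(o['finger_force'],1)); return o
E
python3 - <<'E'
from h import *
for k in (0,np.pi,-np.pi):
    for p,y in ((BA,BY),(B,CY),(A,CY)): print(k,solve_ik([*p,.15],down(y+k)))
bot.reach([*BA,.14],down(BY)); st("above")
bot.move_straight([*BA,.043],max_speed=.1,max_force=15); st("low")
bot.move_gripper(0.); st("grip")
bot.move_straight([*BA,.16]); st("up")
for n in("scene","top"): cv2.imwrite(f"{n}_1.png",capture(n)[:,:,::-1])
E
```

```text
0 [-4.33361337e-01  4.19191168e-01  1.83752853e+00 -8.88178420e-16
  8.84872952e-01  1.38243499e+00]
0 [ 1.49613442e-01  3.82030256e-01  1.90007437e+00 -4.44089210e-16
  8.59488028e-01  1.83990977e+00]
0 [ 3.70345325e-01  4.48697126e-01  1.78685480e+00 -4.44089210e-16
  9.06040725e-01  2.06064165e+00]
3.141592653589793 [-0.43336134  0.41919117  1.83752853  0.          0.88487295 -1.75915766]
3.141592653589793 [ 1.49613442e-01  3.82030256e-01  1.90007437e+00 -4.44089210e-16
  8.59488028e-01 -1.30168288e+00]
3.141592653589793 [ 3.70345325e-01  4.48697126e-01  1.78685480e+00 -4.44089210e-16
  9.06040725e-01 -1.08095100e+00]
-3.141592653589793 [-4.33361337e-01  4.19191168e-01  1.83752853e+00 -4.44089210e-16
  8.84872952e-01 -1.75915766e+00]
-3.141592653589793 [ 1.49613442e-01  3.82030256e-01  1.90007437e+00 -4.44089210e-16
  8.59488028e-01 -1.30168288e+00]
-3.141592653589793 [ 0.37034533  0.44869713  1.7868548   0.          0.90604073 -1.080951  ]
above 1.77 [ 0.509  -0.2231  0.1402] [ 0.9 -0.9 -0.5] 1.003 0.0
low 2.89 [ 0.5094 -0.2226  0.0435] [-0.1 -0.4  0.3] 1.002 0.0
grip 3.57 [ 0.5091 -0.2223  0.0431] [-0.9  1.2  2.5] 0.564 30.0
up 4.5 [ 0.5082 -0.2221  0.159 ] [ 0.7  0.3 -4.7] 0.57 30.0
```

```bash
python3 - <<'E'
from h import *
bot.reach([*B,.16],down(CY)); bot.move_straight([*B,.109],max_speed=.1); bot.sleep(.3); st("hover")
s=[]
for n,(x,y,w,h) in (("scene",(250,160,110,100)),("top",(140,150,110,100))):
    im=capture(n)[:,:,::-1]; cv2.imwrite(f"{n}_2.png",im); s.append(cv2.resize(im[y:y+h,x:x+w],(396,360),interpolation=cv2.INTER_CUBIC))
cv2.imwrite("pics/hover.png",np.hstack(s))
E
```

```text
hover 6.75 [0.5194 0.0903 0.1096] [-0.5 -0.7 -4.8] 0.567 30.0
```

View pics/hover.png

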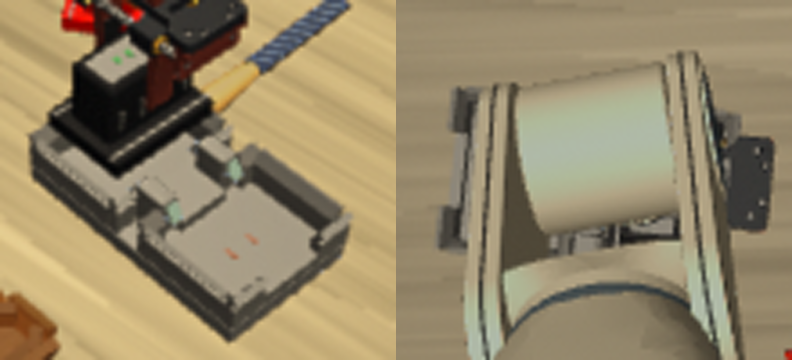

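The scene view shows the pack hovering level over the near bay, its edges parallel to the walls. The top view is blocked by the arm. I'll lower it with a force limit.

```bash
python3 - <<'E'
from h import *
r=bot.move_straight([*B,.085],max_speed=.06,max_force=8); st(f"d1 {r}")
if not r:
    r=bot.move_straight([*B,.062],max_speed=.04,max_force=30); st(f"d2 {r}")
    bot.sleep(.4); st("rest")
E
```

```text
d1 True 7.25 [0.519  0.0902 0.0864] [-1.1 -1.5  6.2] 0.571 30.0
```

```bash
python3 - <<'E'
from h import *
o=st("now"); print(np.round(o['ft_torque'],2))
im=capture("scene")[:,:,::-1]; cv2.imwrite("scene_3.png",im)
x,y,w,h,s=254,165,98,72,8
c=cv2.resize(im[y:y+h,x:x+w],None,fx=s,fy=s,interpolation=cv2.INTER_CUBIC).copy()
# predicted: charger wall-top outline (green), battery flange top (magenta)
X,Y=.0675,.119
for m,q,col in (([(X,Y,.056),(X,-Y,.056),(-X,-Y,.056),(-X,Y,.056)],[*CH,CY],(0,255,0)),([(.056,.042,.0614),(.056,-.042,.0614),(-.056,-.042,.0614),(-.056,.042,.0614)],[*B,CY],(255,0,255))):
    p=(pix(place(m,q),"scene")-(x,y)+.5)*s
    cv2.polylines(c,[np.int32(p)],True,col,1)
cv2.imwrite("pics/s3.png",c)
E
```

```text
now 7.25 [0.519  0.0902 0.0864] [-1.1 -1.5  6.2] 0.571 30.0
[0.01 0.07 0.01]
```

View pics/s3.png

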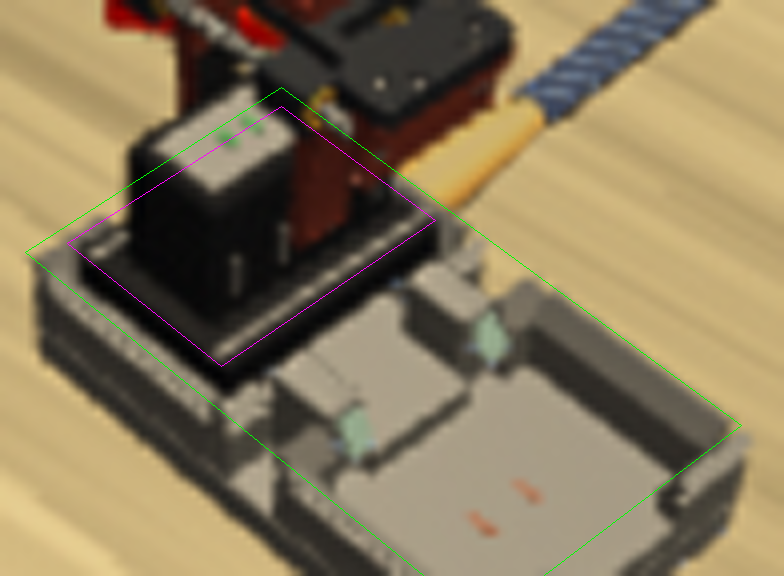

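```bash
python3 - <<'E'
from h import *
np.set_printoptions(precision=4,suppress=True)
def P(cam):
    c=get_calibration(cam); return c['intrinsics']@np.c_[cv2.Rodrigues(c['rvec'])[0],c['tvec']]
t=(np.array([223.5,264.5])+.5)/8-.5+(146,166); s=(np.array([505,507])+.5)/8-.5+(254,165)
p=cv2.triangulatePoints(P("top"),P("scene"),t,s); print("markA",(p[:3]/p[3]).ravel(), "at z=.02:",ray(t,.02),ray(s,.02,"scene"))
# red mark centroids by colour in both initial pictures
for n in("top","scene"):
    im=cv2.imread(n+"_raw.png").astype(int); b,g,r=im[...,0],im[...,1],im[...,2]
    w=np.clip(r-(g+b)/2-25,0,None)
    c=pix([[*A,.02],[*B,.02]],n)
    for u in c:
        x0,y0=np.int32(u)-6; sub=w[y0:y0+13,x0:x0+13]; yy,xx=np.mgrid[y0:y0+13,x0:x0+13]
        m=np.array([(xx*sub).sum(),(yy*sub).sum()])/sub.sum(); print(n,u,m,ray(m,.02,n),sub.sum())
# scene fit of charger wall top corners (left & right) 
for uv in ((32,258),(748,437)): print(ray((np.array(uv)+.5)/8-.5+(254,165),.056,"scene"))
print(place([(.0675,-.119,.056),(-.0675,.119,.056)],[*CH,CY]))
E
```

```text
markA [0.5338 0.2228 0.0175] at z=.02: [0.5348 0.2209] [0.5348 0.2248]
top [173.6978 198.6748] [173.4686 198.8893] [0.534 0.221] 135.5
top [216.2077 202.5628] [215.8885 203.2492] [0.5169 0.0913] 152.5
scene [315.4987 227.1343] [316.471  228.1989] [0.536  0.2249] 457.5
scene [284.598  202.8364] [286.0626 203.4636] [0.5181 0.0953] 391.5
[0.5803 0.0334]
[0.477  0.2866]
[[0.5796 0.0291 0.056 ]
 [0.474  0.2815 0.056 ]]
```

Compared with the top camera, the scene camera puts the charger about 4 mm further along +y. The pack stopped near the end of the lead-in, which means an offset of about 2 mm, so I'll try small offsets, +y first.

```bash
python3 - <<'E'
from h import *
xx=np.array([np.cos(CY),np.sin(CY)])
for dx,dy in ((0,.002),(0,.0035),(.002,.002),(-.002,.002),(0,-.002)):
    p=B+dx*xx+dy*ax
    bot.move_straight([*p,.092],max_speed=.08); bot.sleep(.15); b=observe()['ft_torque']
    r=bot.move_straight([*p,.078],max_speed=.04,max_force=8); o=st(f"{dx,dy} {r}"); print(np.round(np.array(o['ft_torque'])-b,2))
    if not r: break
E
```

```text
(0, 0.002) True 7.97 [0.5198 0.092  0.0861] [-0.5 -2.5  6.5] 0.574 29.9
[-0.15  0.11 -0.02]
(0, 0.0035) True 8.62 [0.5196 0.093  0.0867] [ 1.  -3.2 -1.4] 0.565 29.9
[-0.34 -0.16 -0.13]
(0.002, 0.002) True 9.27 [0.521  0.0918 0.0868] [ 1.2 -3.2 -1.9] 0.569 30.0
[-0.43 -0.01 -0.11]
(-0.002, 0.002) True 9.93 [0.5179 0.0923 0.0861] [-0.  -2.6  5.2] 0.567 30.0
[-0.14  0.04 -0.06]
(0, -0.002) True 10.57 [0.5193 0.0893 0.0872] [ 1.9  4.1 -4.3] 0.567 30.0
[ 0.94 -0.4   0.03]
```

All the offsets stop at the same height, so the pack is resting on the sprung catches and not on a wall. The side forces balance near dy of about +0.7 mm, so I'll press there.

```bash
python3 - <<'E'
from h import *
p=B+.0008*ax
bot.move_straight([*p,.091],max_speed=.08)
r=bot.move_straight([*p,.0625],max_speed=.03,max_force=35); st(f"press {r}")
bot.sleep(.4); st("rest")
E
```

```text
press False 11.93 [0.5189 0.0912 0.0625] [-1.9 -0.  -0.5] 0.565 30.0
rest 12.32 [0.5189 0.0912 0.0625] [-2.1  1.7  0.5] 0.566 30.0
```

```bash
python3 - <<'E'
from h import *
o=observe(); p=o['tool_pos']
r=bot.move_straight([p[0],p[1],.054],max_speed=.02,max_force=25); st(f"floor {r}")
bot.sleep(.4); z=st("rest")['tool_pos'][2]
r=bot.move_straight([p[0],p[1],z+.0075],max_speed=.015,max_force=18); st(f"tug {r}")
bot.sleep(.3); st("hold")
E
```

```text
floor True 12.57 [0.5187 0.0911 0.0617] [-0.1 -0.1  4. ] 0.567 30.0
rest 12.97 [0.5187 0.0911 0.0617] [-0.  -1.9  5.1] 0.566 30.0
tug True 13.38 [0.5185 0.091  0.0653] [ 2.2 -0.9 -3.6] 0.567 30.0
hold 13.68 [0.5185 0.091  0.0651] [ 2.6  0.  -3.4] 0.57 30.0
```

```bash
python3 - <<'E'
from h import *
p=observe()['tool_pos']
for z in (.066,.067,.068,.069,.070):
    r=bot.move_straight([p[0],p[1],z],max_speed=.01,max_force=30); bot.sleep(.2); o=st(f"{z} {r}")
    if o['wrist_force'][2]<-20: break
E
```

```text
0.066 False 14.13 [0.5184 0.091  0.0657] [  4.8   0.6 -13.7] 0.568 30.0
0.067 False 14.58 [0.5181 0.0911 0.0661] [  6.6   1.3 -20. ] 0.569 30.0
```

The catches stop the pack about 4 mm up with roughly 15 N on them, so this bay holds. I'll press it down again, release, retract and check.

```bash
python3 - <<'E'
from h import *
p=observe()['tool_pos']; q=[.5187,.0911]
bot.move_straight([*q,.063],max_speed=.02)
r=bot.move_straight([*q,.056],max_speed=.02,max_force=20); st(f"press {r}"); bot.sleep(.2)
z=st("rest")['tool_pos']
bot.move_gripper(.8); st("open")
bot.move_straight([*q,.17]); bot.reach([.40,-.2,.25],down(CY)); st("away")
s=[]
for n,(x,y,w,h) in (("scene",(250,160,110,100)),("top",(140,150,110,100))):
    im=capture(n)[:,:,::-1]; cv2.imwrite(f"{n}_4.png",im)
    c=cv2.resize(im[y:y+h,x:x+w],None,fx=3.6,fy=3.6,interpolation=cv2.INTER_CUBIC).copy()
    m=[(a*.048,b*.025,.1) for a,b in((1,1),(1,-1),(-1,-1),(-1,1))]
    cv2.polylines(c,[np.int32((pix(place(m,[*q,CY]),n)-(x,y)+.5)*3.6)],True,(255,0,255),1)
    s.append(c)
cv2.imwrite("pics/end.png",np.hstack(s)); cv2.imwrite("pics/end_full.png",np.vstack([cv2.imread("top_4.png")]))
E
```

```text
press True 15.18 [0.5185 0.0908 0.0616] [-0.4 -0.2  4.3] 0.567 30.0
rest 15.38 [0.5186 0.0908 0.0616] [ 0.  -0.2  6.7] 0.568 30.0
open 15.91 [0.5177 0.0907 0.0605] [ 0.5  0.2 -0.3] 0.799 0.0
away 18.02 [ 0.4003 -0.1995  0.2496] [ 0.3 -0.2  0.6] 0.801 0.0
```

View pics/end.png

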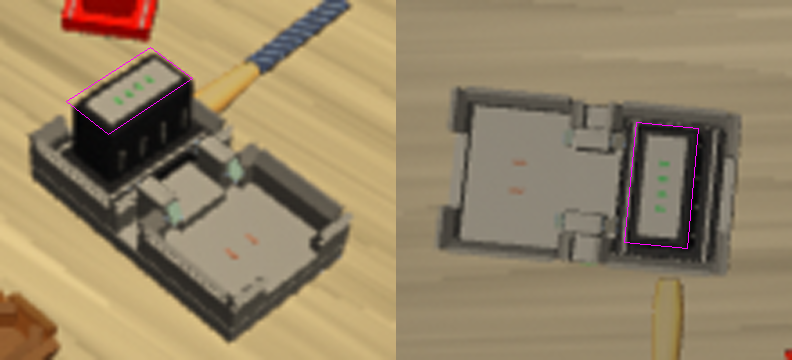

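View pics/end_full.png

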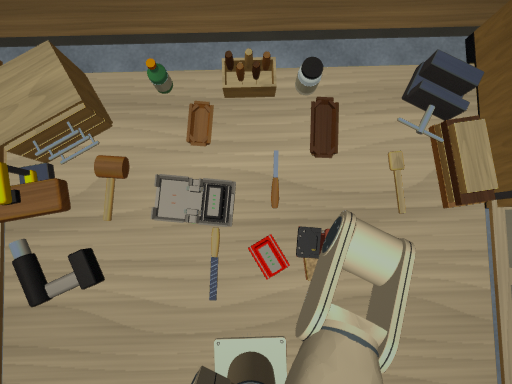

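The pack sits squarely in the near bay and nothing else has moved. To confirm it is fully down, I'll press on its top with the fingers shut.

```bash
python3 - <<'E'
from h import *
q=[.5187,.0911]
bot.reach([*q,.15],down(CY)); bot.move_gripper(0.)
bot.move_straight([*q,.108],max_speed=.1)
for f,z in ((4,.09),(15,.09),(25,.09)):
    r=bot.move_straight([*q,z],max_speed=.01,max_force=f); st(f"{f} {r}"); bot.sleep(.2); st("")
bot.move_straight([*q,.16]); st("up")
E
```

```text
4 True 21.99 [0.5187 0.0911 0.1004] [-0.8 -1.   4.7] 0.004 2.6
 22.19 [0.5187 0.0911 0.1004] [-0.8  0.5  5.8] 0.003 2.5
15 True 22.52 [0.5187 0.0911 0.1004] [-0.1 -1.1  6.8] 0.005 2.9
 22.73 [0.5187 0.0911 0.1004] [-0.9 -0.4  5.3] 0.01 2.8
25 True 23.12 [0.5187 0.0911 0.1004] [-1.1  0.6  6.2] 0.006 3.4
 23.32 [0.5187 0.0911 0.1004] [-0.7 -0.7  7.3] 0.006 3.3
up 23.87 [0.5184 0.0911 0.1596] [-0.8 -0.1 -0.2] 0.008 0.0
```

The top is at z = 0.1004 and does not yield. The expected height is 0.020 + 0.080 = 0.100, so the pack is fully down.

```bash
python3 -c "
from cell import *
print(workorder.sign_off())"
```

```text
the job is handed in; nothing more can be done
None
```

The battery is latched fully down in bay B, whose catches held it against a tug of about 15 N; I let go, nothing else on the bench was moved as far as the pictures show, and the job was handed in at about 24 s without showing a verdict.

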